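# Trim the covered reference dial with the bench supply switched on

## Task

Switch the bench on by pulling the knob on the front of the switch box straight out to its on position. With it on, swing the clear hood on the reference unit up and back so that it stays open, and turn the dial beneath it until its pointer lines up with the index mark; then push the knob fully in again to switch off. Leave the hood open and the dial on its mark, and do not push the other things on the bench about.

Things in the scene. Friction and masses are not known exactly. Their poses are not given: they have to be found in the camera images.
- switch_box: white metal box fixed to the bench, 130 deep (x) x 150 wide (y) x 95 high, rubber feet; a push-pull knob stands out level from its front. Origin under its centre; its own +x points from its front to its back, z up. It may stand left or right of the reference unit
- knob_head (a point): middle of the knob's black round head (46 diameter, 26 long along its axis, on a steel stem 18 diameter). The axis is level, 58 above the bench; axes as the switch box: the knob pulls straight out along -x, goes in along +x. Pushed in, the middle of the head stands 58 in front of the box's front; the bare stem between head and box is 45 long. It moves with the knob
- pull_knob (a joint): travel of the push-pull knob in m: 0 pushed fully in (off), 0.030 at its outer stop (on). An over-centre spring holds it at either end: about 7 N to start it, nothing at half way, after which it snaps to the far end by itself
- reference_unit: white metal box fixed to the bench, 200 deep (x) x 160 wide (y), flat top 60 above the bench. On top, a dial under a clear hood. Origin under its centre; its own +x points from its front to its back, z up
- hood_hinge (a point): middle of the hood's hinge line, at the back edge of the unit's top: 95 behind (+x) the unit's origin, 60 above the bench; the line runs along the unit's y. Axes as the unit
- hood_tongue (a point): grip point on the hood's grey lifting tongue, a bar 14 wide (y), 10 thick and 47 long that juts forward from the top of the hood's front, in the hood's middle; this point is 31 in front of the hood's front wall and, closed, 42 above the unit's top, 181 in front of the hinge. The hood is clear plastic with grey edges, 150 x 116 x 48 high, walls 4, open below, 0.16 kg. The point and its axes turn with the hood (closed: axes as the unit)
- hood (a joint): angle of the hood in rad: 0 closed, grows as its front rises and swings back about the hinge (a turn about the unit's +y), stop at 1.95. Below about 1.2 it falls shut, past that it falls back against its stop by itself and stays there (slowly, about 1 s)
- dial_grip (a point): point on the dial's upright axis, 24 above the unit's top, where its black bar grip is taken: the bar is 60 long, 14 thick and stands from 7 to 34 above the unit's top. Its own -x is the way the pointer end (pointed end with a white line) points. The dial lies 10 behind (+x) the unit's origin, 85 in front of the hinge
- dial (a joint): angle of the dial in rad: 0 when its pointer points at the index mark (straight to the front of the unit), grows clockwise seen from above; range -0.6 to 1.4; it starts between 0.5 and 1.0 and stays where it is left (about 0.05 N m to turn)
- index_mark (a point): the index mark: a dark raised block 14 x 6 x 5 on the unit's top, in front of the dial, 46 from its axis; the point is on its upper face
- multimeter: bystander: hand-held multimeter lying flat, 150 x 75 x 34; origin under its centre
- screwdriver: bystander: screwdriver lying flat, 190 long; origin under its centre
- mug: bystander: white mug, 80 across, 90 high; origin under its centre
- tape_roll: bystander: black tape roll lying flat, 90 across, 24 high; origin under its centre
- adapter: bystander: black adapter block, 100 x 60 x 36; origin under its centre
- parts_tray: bystander: grey divided tray, 170 x 120 x 40; origin under its centre
- grease_jar: bystander: small closed jar, 50 across, 55 high, behind the two boxes; origin under its centre
Things that resemble listed ones, but are neither listed nor needed, are in the scene too. Leave any green look-alike of the switch_box alone.

How it is judged (in metres and radians):
On the way, in this order (a step that is already met when the one before it is completed fails the run):
1. the knob is pulled out to its on position, the hood still closed (value of joint pull_knob above 0.026 m and value of joint hood below 0.3 rad), for 0.2 s.
2. the hood is open, with the knob on (value of joint pull_knob above 0.026 m and value of joint hood above 1.5 rad), for 0.2 s.
3. the dial is on its mark, with the knob on and the hood open (all of step 2 and value of joint dial between -0.12 and 0.12 rad), for 0.3 s.
At the end, for the whole second after the job is handed in: the knob is fully in (within 4 mm), the hood stands open (past 1.5 rad) and at rest, the dial's pointer is within 0.12 rad (7 degrees) of the index mark (value of joint pull_knob below 0.004 m and value of joint hood above 1.5 rad and value of joint dial between -0.12 and 0.12 rad and velocity of joint hood below 0.1 rad/s); the robot touches nothing.
It fails at once if a bystander is pushed more than 40 mm (distance of any of multimeter, screwdriver, mug, tape_roll, adapter, parts_tray, grease_jar from where it was at the start of the episode above 0.04 m).
It also fails if it takes over 72 s, if anything falls off the work surface, if the arm or the gripper's body presses on something with over 40 N, if the wrist force passes 120 N, or if a joint passes its speed limit or range.

## Robot

A 6-joint arm with a two-finger parallel gripper is mounted at the origin on the work surface. World frame = base frame: x ahead of the robot, y to its left, z up, the work surface at z = 0. Lengths are in m, angles in degrees, forces in N, time in s.
With the tool pointing down it reaches from about 0.3 to 0.775 m from the base axis. Payload 14.6 kg.
Tool frame: the origin (TCP) lies at the very end of the fingers, on their centre line; the grasp point (between the pads) lies 19 mm behind it; z points along the fingers, y is the line along which they close (so a half turn about z gives the same grasp; the last joint's range is limited). The gripper opens to 85 mm and grips with 20 to 120 N. Pads are 22 mm wide; open, the fingers measure 114 mm over their backs; the gripper's body (76 mm by 85 mm) begins 54 mm behind the grasp point. The pads swing forward as they close: fully open they stand 13 mm farther back than shut.
Start: joints at [-79.274, 17.183, 87.147, -0, 75.671, -3.816], TCP at [0.138, -0.532, 0.231] pointing down, gripper open.
Joint ranges: [-173.82, 173.82], [-45.26, 126.66], [13.44, 144.39], [-59.66, 239.66], [0, 175.72], [-146.38, 146.38]. Speed limits (degrees/s): [127.2, 127.2, 147.25, 180, 180, 180].

## Interface

Orientations are given as a 3x3 rotation matrix whose columns are the frame's x, y, z axes.
In Python, from plant import telemetry, vision, env, spotter gives the robot as it stands.
- The arm moves only by the tool arm_command, never from a script. Its argument "rows" is a list that holds one entry, the list of rows, each a list of 4 numbers: the shift along the tool's x, y, z in m, then the turn about the tool's z in degrees. A call has 1 to 8 rows; each row shifts and turns the commanded pose from where the row before left it, along the tool's axes as they then stand; what a row does not reach is not made up. A row lasts 1/12 s, in which the tool goes at most 41.7 mm and 7.16 degrees, less where a joint would pass 70% of its speed; a pose out of reach is approached as far as the arm can. A call with a gripper value outside its range is refused whole. "fingers" is the opening, from -1 (shut) to 1 (fully open), so that 0 is half open, set as the call begins (left out, the last holds). The fingers move at their own pace and stop on an object; "newtons" is the grip in N (left out, the last holds). Time passes only in rows, so rows that do not move let the fingers close. It gives the time, the measured TCP pose, the force, the opening and the grip force at its end, in the units of the state.
- telemetry.state(): the state, without advancing time (a new reading comes with each control period).
- vision.grab_frame(name): name is "side" or "top" or "wrist"; returns the picture (480x640x3 uint8, red, green, blue); there is no depth.
- vision.camera_model(name): a dict with "fx", "fy", "cx", "cy" (pixels), "distortion" ([k1, k2, p1, p2, k3] as OpenCV has them; the pictures are not rectified), "extrinsics" (4x4, takes a point from camera to world coordinates); the wrist camera has in their place "T_tool_cam" (4x4, takes a point from camera to tool coordinates, whose origin is the TCP and whose axes are the flange's). Camera axes: x right, y up, looking along -z (the intrinsics and any distortion apply to the point x, -y, -z); pixel columns grow to the right and rows downward; lengths in m; the calibration is good to about 2 mm. A picture is of the moment at which its call begins: read the wrist's pose just before it. camera_model takes no time and is no camera call.
- env.sign_off(): hands the job in; it is judged then, once.
Trained networks look in the newest picture that a camera, given by its name, has taken for a name from the list of things; names that differ only in an ending like _2 or _b are one class to them, and where a whole thing is asked for, a point or a joint stands for the part that bears it (a point fixed in the world has none). Each returns a list of dicts, best first, with "confidence" (0 to 1); they miss things now and then, are a little off and sometimes report something else, mostly with a low value. They report only what shows in the picture. A call takes as long as a camera call. They do not tell look-alikes from the thing itself.
- spotter.find_in(camera, name): "box" ([centre column, centre row, width, height] in pixels, round what is visible of it).
- spotter.place_of(camera, name): "position" ([column, row] in pixels: a listed point, or the origin of a listed thing).
The state is a dict: "t": time; "q": joint angles; "joint_velocities": joint speeds; "tau": joint torques, N m; "eef_pos": TCP position; "ee_rot": TCP orientation; "force": force on the tool from outside, world axes, zero at the start; "wrist_torque": the same for the moment, N m; "opening": opening from 0.0 (shut) to 1.0 (fully open); "grip_force": force on a finger pad.
Only numpy, scipy, OpenCV 4.12 (cv2) and the standard library are available. Lean on these libraries where they do the work, as an engineer would, in place of code of your own. Each camera call takes 0.05 s, during which the arm holds its last target. There are 200 camera calls.

## Working session

There is one attempt and no reset: what is moved stays moved. The work goes in short steps, Python scripts to look and compute and a tool call to move; the robot and the scene stay as the last step left them, time stands still between calls to the robot, and variables do not carry over. Pictures are saved under pics/ and viewed, at most 10 in all, crops included, and the job is handed in when it is done.

Besides the shell and the picture viewer there is one more tool, called after ">>>" by a JSON object that holds its "op" and its "data", one argument or row to a line. arm_command: Moves the arm, as the interface text tells. Its arguments: {"type":"object","properties":{"rows":{"type":"array","items":{"type":"array","items":{"type":"array","items":{"type":"number"}}}},"fingers":{"type":"number"},"newtons":{"type":"number"}},"required":["rows"]}

```bash
mkdir -p pics; ls
cat > h.py <<'E'
import numpy as np, cv2
from plant import telemetry, vision, env, spotter
def model(cam):
    m=vision.camera_model(cam); K=np.array([[m['fx'],0,m['cx']],[0,m['fy'],m['cy']],[0,0,1.]]); d=np.array(m['distortion'],float)
    if 'extrinsics' in m: T=np.array(m['extrinsics'])
    else:
        s=telemetry.state(); W=np.eye(4); W[:3,:3]=s['ee_rot']; W[:3,3]=s['eef_pos']; T=W@np.array(m['T_tool_cam'])
    return K,d,T
def ray(cam,px,M=None):
    K,d,T=M or model(cam); u=cv2.undistortPoints(np.array([[px]],float),K,d)[0,0]
    return T[:3,3],T[:3,:3]@np.array([u[0],-u[1],-1])
def at_z(cam,px,z,M=None):
    o,v=ray(cam,px,M); return o+v*(z-o[2])/v[2]
def proj(cam,P,M=None):
    K,d,T=M or model(cam); p=(np.atleast_2d(P)-T[:3,3])@T[:3,:3]; p=p*[1,-1,-1]
    return cv2.projectPoints(p,np.zeros(3),np.zeros(3),K,d)[0][:,0]
def save(cam,name):
    f=vision.grab_frame(cam); cv2.imwrite(f'pics/{name}.png',f[...,::-1]); return f
E
python3 - <<'E'
from h import *
for c in('top','side'):
    save(c,c+'0')
    for n in ['switch_box','knob_head','reference_unit','hood_hinge','hood_tongue','dial_grip','index_mark']:
        r=spotter.place_of(c,n)
        print(c,n,[(np.round(a['position']).tolist(),round(a['confidence'],2)) for a in r[:4]])
    print(np.round(model(c)[2],2).tolist())
print(telemetry.state())
E
```

```text
pics
top switch_box [([407.0, 329.0], 0.92), ([242.0, 307.0], 0.89)]
top knob_head [([361.0, 245.0], 0.76), ([173.0, 267.0], 0.7), ([407.0, 375.0], 0.63), ([216.0, 355.0], 0.5)]
top reference_unit []
top hood_hinge []
top hood_tongue [([234.0, 225.0], 0.67)]
top dial_grip []
top index_mark [([243.0, 209.0], 0.85)]
[[0.02, 1.0, -0.05, 0.46], [-1.0, 0.02, 0.02, 0.0], [0.02, 0.05, 1.0, 1.5], [0.0, 0.0, 0.0, 1.0]]
side switch_box [([417.0, 217.0], 0.85), ([289.0, 235.0], 0.68), ([417.0, 346.0], 0.59), ([359.0, 435.0], 0.17)]
side knob_head [([483.0, 348.0], 0.97), ([334.0, 228.0], 0.78), ([462.0, 207.0], 0.48)]
side reference_unit [([267.0, 337.0], 0.58)]
side hood_hinge []
side hood_tongue [([310.0, 312.0], 0.7)]
side dial_grip []
side index_mark [([285.0, 321.0], 0.67), ([275.0, 272.0], 0.22)]
[[-1.0, 0.03, -0.03, 0.51], [-0.04, -0.6, 0.8, 0.86], [0.01, 0.8, 0.6, 0.75], [0.0, 0.0, 0.0, 1.0]]
{'t': 0.8, 'q': array([-7.92746913e+01,  1.71804116e+01,  8.71463759e+01,  1.45118423e-03,
        7.56718539e+01, -3.81468530e+00]), 'joint_velocities': array([ 0.02397529, -0.00569361,  0.03251032,  0.01255436, -0.08964533,
       -0.04861794]), 'tau': array([ 8.63601999e-04, -5.43317306e+01, -3.61973333e+01,  2.71288962e-05,
        6.51576192e-04,  6.65563766e-05]), 'eef_pos': array([ 0.13809272, -0.53236963,  0.23130914]), 'ee_rot': array([[ 9.67974206e-01,  2.51049670e-01,  2.85245862e-05],
       [ 2.51049670e-01, -9.67974206e-01, -1.87327806e-05],
       [ 2.29082053e-05,  2.52939364e-05, -9.99999999e-01]]), 'force': array([0.07486611, 0.1282798 , 0.31990459]), 'wrist_torque': array([-0.02141031,  0.00449124, -0.00626645]), 'grip_force': 0.0, 'opening': 1.0006921774035786}
```

View pics/top0.png

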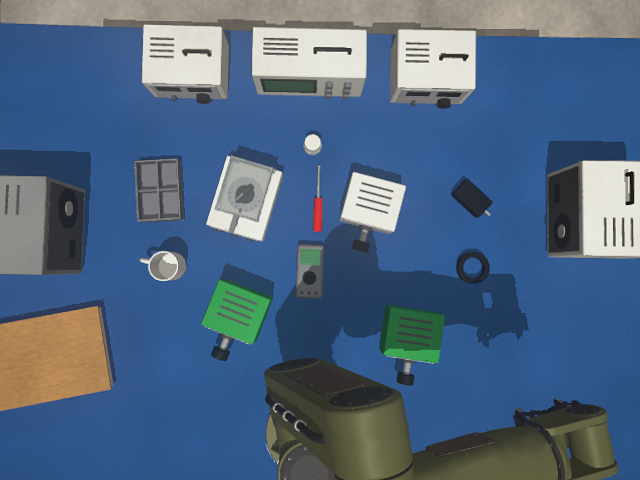

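View pics/side0.png

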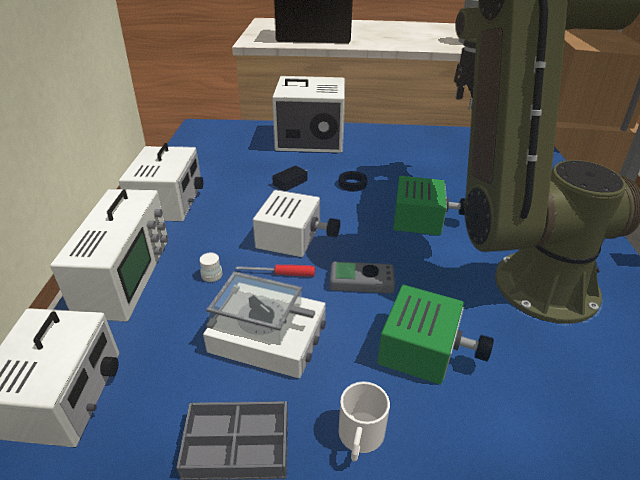

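Targets: the white box at top pixel (373,203) has its knob head at (361,245). The green look-alike boxes are at (237,312) and (412,335), with knobs at (220,352) and (405,378). The white instruments at (185,60), (433,65) and (600,205) have small fixed knobs and are not it. The reference unit is at (245,197), with its tongue at about (234,225).

Run:
```python
from h import *
f=cv2.imread('pics/top0.png'); M=model('top')
c=f[120:270,190:420]; cv2.imwrite('pics/crop1.png',cv2.resize(c,None,fx=3.4,fy=3.4,interpolation=cv2.INTER_CUBIC))
print('knob',at_z('top',(361,245),.058,M),'tongue',at_z('top',(234,225),.102,M),'index',at_z('top',(243,209),.065,M))
def tri(a,b):
    o1,v1=ray('top',a,M);o2,v2=ray('side',b); A=np.c_[v1,-v2]; s=np.linalg.lstsq(A,o2-o1,rcond=None)[0]
    return (o1+v1*s[0]+o2+v2*s[1])/2, np.linalg.norm(o1+v1*s[0]-o2-v2*s[1])
print(tri((361,245),(334,228)),tri((234,225),(310,312)))
hsv=cv2.cvtColor(f,cv2.COLOR_BGR2HSV); w=((hsv[...,2]>150)&(hsv[...,1]<60)).astype(np.uint8)
w=cv2.morphologyEx(w,cv2.MORPH_CLOSE,np.ones((9,9)))
n,l,st,ce=cv2.connectedComponentsWithStats(w)
for i in range(1,n):
    if st[i,4]>1200 and 120<ce[i,1]<280 and 190<ce[i,0]<420:
        pts=np.argwhere(l==i)[:,::-1].astype(np.float32); b=cv2.boxPoints(cv2.minAreaRect(pts)); z=.095 if ce[i,0]>310 else .06
        P=np.array([at_z('top',p,z,M) for p in b]); print(b.round(1).tolist(),P.round(4).tolist(),P.mean(0),[(np.linalg.norm(P[k]-P[k-1]).round(4),np.degrees(np.arctan2(*(P[k]-P[k-1])[[1,0]])).round(1)) for k in range(4)])
```

```text
knob [ 0.52069345 -0.13298409  0.058     ] tongue [0.5665847  0.21130237 0.102     ] index [0.6139423  0.19324256 0.065     ]
(array([ 0.51983676, -0.13330096,  0.0543164 ]), np.float64(0.002036837836333281)) (array([0.56231167, 0.21161092, 0.09986266]), np.float64(0.00885386910387848))
[[205.1999969482422, 225.10000610351562], [226.39999389648438, 154.1999969482422], [282.3999938964844, 171.0], [261.1000061035156, 241.89999389648438]] [[0.5681, 0.2963, 0.06], [0.7658, 0.243, 0.06], [0.722, 0.0876, 0.06], [0.5245, 0.1422, 0.06]] [0.64509884 0.19227256 0.06      ] [(np.float64(0.1602), np.float64(74.2)), (np.float64(0.2047), np.float64(-15.1)), (np.float64(0.1614), np.float64(-105.7)), (np.float64(0.2049), np.float64(164.6))]
[[338.5, 223.89999389648438], [352.6000061035156, 171.10000610351562], [406.3999938964844, 185.39999389648438], [392.29998779296875, 238.3000030517578]] [[0.5749, -0.0681, 0.095], [0.719, -0.1043, 0.095], [0.6825, -0.2505, 0.095], [0.5386, -0.2135, 0.095]] [ 0.62875228 -0.15908693  0.095     ] [(np.float64(0.1499), np.float64(76.0)), (np.float64(0.1486), np.float64(-14.1)), (np.float64(0.1507), np.float64(-104.0)), (np.float64(0.1486), np.float64(165.6))]
```

View pics/crop1.png

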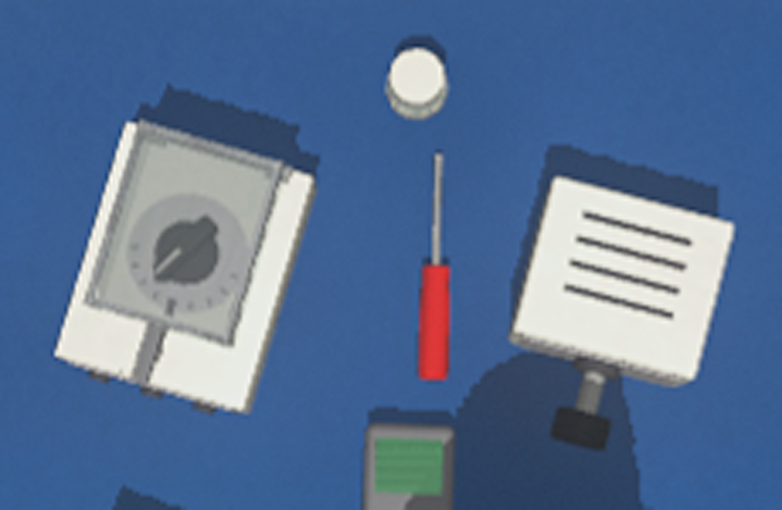

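The crop confirms the white box with black knob head at crop (582,428), i.e. top (361,246), and the unit's tongue at crop (150,355). The dial pointer is to the front-left. Measured geometry agrees with the given sizes to about 5 mm. I'll go above the knob.

>>> {"op": "arm_command", "data": {
  "rows": [
    [[0.0283,-0.0189,-0.0012,0],[0.0283,-0.0189,-0.0012,0],[0.0283,-0.0189,-0.0012,0],[0.0283,-0.0189,-0.0012,0],[0.0283,-0.0189,-0.0012,0],[0.0283,-0.0189,-0.0012,0],[0.0283,-0.0189,-0.0012,0],[0.0283,-0.0189,-0.0012,0]]
  ]
}}

```text
t: 1.47
eef_pos: [0.3201, -0.3278, 0.2411]
ee_rot: [[0.968, 0.251, 0.0], [0.251, -0.968, -0.0], [0.0, 0.0, -1.0]]
force: [-0.2, -0.2, 0.3]
opening: 0.995
grip_force: 0.0
```

>>> {"op": "arm_command", "data": {
  "rows": [
    [[0.0283,-0.0189,-0.0012,0],[0.0283,-0.0189,-0.0012,0],[0.0283,-0.0189,-0.0012,0],[0.0283,-0.0189,-0.0012,0],[0.0283,-0.0189,-0.0012,0],[0.0283,-0.0189,-0.0012,0],[0.0283,-0.0189,-0.0012,0],[0.0283,-0.0189,-0.0012,0]]
  ]
}}

```text
t: 2.13
eef_pos: [0.5014, -0.1244, 0.2507]
ee_rot: [[0.968, 0.251, 0.0], [0.251, -0.968, -0.0], [0.0, 0.0, -1.0]]
force: [-0.6, -0.5, -0.1]
opening: 1.0
grip_force: 0.0
```

>>> {"op": "arm_command", "data": {
  "rows": [
    [[0,0,0,5.8],[0,0,0,5.8],[0,0,0,5.8],[0,0,0,5.8],[0,0,0,5.8],[0,0,0,0],[0,0,0,0]]
  ]
}}

```text
t: 2.72
eef_pos: [0.5005, -0.126, 0.2505]
ee_rot: [[0.969, -0.247, 0.0], [-0.247, -0.969, -0.0], [0.0, -0.0, -1.0]]
force: [-0.2, 0.1, -0.2]
opening: 0.999
grip_force: 0.0
```

```bash
cat >> h.py <<'E'
def go(pos,yaw=None,grasp=True):
    "tool-frame shift (then turn) to put the grasp point (19 mm behind TCP) or TCP at pos with tool x at yaw"
    s=telemetry.state(); R=np.array(s['ee_rot']); p=np.array(s['eef_pos']); t=np.array(pos,float)-[0,0,.019 if grasp else 0]
    y0=np.degrees(np.arctan2(R[1,0],R[0,0])); print('t',round(s['t'],2),'tcp',p.round(4),'yaw',y0.round(2),'shift',(R.T@(t-p)).round(4),'turn',None if yaw is None else round(y0-yaw,2))
E
python3 - <<'E'
from h import *
M=model('wrist'); save('wrist','w1')
for n,z in [('knob_head',.058),('switch_box',0),('hood_tongue',.102),('index_mark',.065)]:
    for a in spotter.place_of('wrist',n)[:3]: print(n,np.round(a['position']),round(a['confidence'],2),at_z('wrist',a['position'],z,M).round(4))
go((.520,-.132,.058),-14.5)
E
```

```text
knob_head [318. 192.] 0.68 [ 0.5187 -0.1325  0.058 ]
knob_head [102. 469.] 0.56 [0.2216 0.2453 0.058 ]
knob_head [474. 430.] 0.43 [ 0.1665 -0.2532  0.058 ]
switch_box [460. 324.] 0.8 [ 0.2871 -0.2725  0.    ]
switch_box [122. 363.] 0.77 [0.3402 0.1968 0.    ]
switch_box [318.  66.] 0.74 [ 0.6384 -0.1634  0.    ]
t 2.97 tcp [ 0.5005 -0.126   0.2505] yaw -14.37 shift [0.0204 0.001  0.2115] turn 0.13
```

View pics/w1.png

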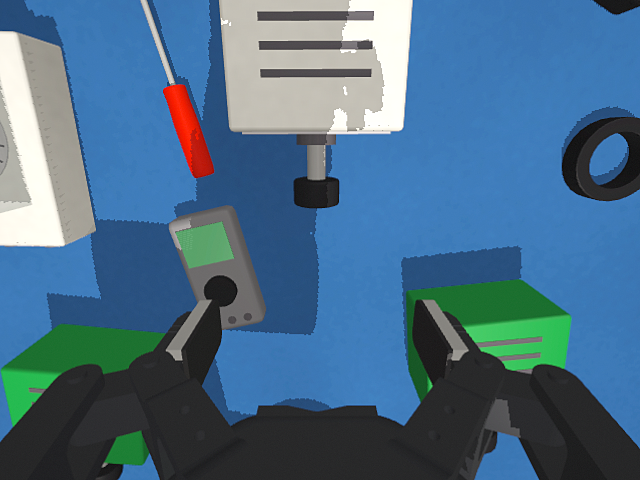

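The wrist view shows the knob head at (318,192), square to the tool, with the box front edge level at row ~132. The measured head (0.519,-0.1325) agrees with the top camera. Descend and grip.

>>> {"op": "arm_command", "data": {
  "rows": [
    [[0.0065,0.0005,0.035,0],[0.0065,0.0005,0.035,0],[0.0065,0,0.035,0],[0,0,0.035,0],[0,0,0.035,0],[0,0,0.02,0],[0,0,0.0165,0],[0,0,0,0]]
  ]
}}

```text
t: 3.63
eef_pos: [0.5174, -0.1313, 0.0358]
ee_rot: [[0.969, -0.249, -0.005], [-0.249, -0.969, 0.002], [-0.005, -0.0, -1.0]]
force: [-0.7, 0.9, -0.5]
opening: 1.0
grip_force: 0.0
```

>>> {"op": "arm_command", "data": {
  "rows": [
    [[0,0,0,0],[0,0,0,0],[0,0,0,0],[0,0,0,0],[0,0,0,0],[0,0,0,0],[0,0,0,0],[0,0,0,0]]
  ],
  "fingers": -1,
  "newtons": 40
}}

```text
t: 4.3
eef_pos: [0.5201, -0.1306, 0.041]
ee_rot: [[0.968, -0.25, 0.003], [-0.25, -0.968, 0.001], [0.002, -0.002, -1.0]]
force: [-1.4, 13.5, 11.5]
opening: 0.528
grip_force: 39.2
```

>>> {"op": "arm_command", "data": {
  "rows": [
    [[-0.004,0,0,0],[-0.004,0,0,0],[-0.004,0,0,0],[-0.004,0,0,0],[-0.004,0,0,0],[-0.004,0,0,0],[-0.004,0,0,0],[-0.003,0,0,0]]
  ]
}}

```text
t: 4.97
eef_pos: [0.4908, -0.1232, 0.0412]
ee_rot: [[0.968, -0.25, 0.005], [-0.25, -0.968, 0.0], [0.005, -0.002, -1.0]]
force: [24.6, 8.6, -2.4]
opening: 0.526
grip_force: 41.1
```

>>> {"op": "arm_command", "data": {
  "rows": [
    [[0,0,0,0],[0,0,0,0],[0,0,0,0],[0,0,0,0]]
  ]
}}

```text
t: 5.3
eef_pos: [0.4909, -0.1232, 0.041]
ee_rot: [[0.968, -0.25, 0.005], [-0.25, -0.968, 0.001], [0.005, -0.002, -1.0]]
force: [6.1, 12.3, 8.1]
opening: 0.526
grip_force: 42.8
```

>>> {"op": "arm_command", "data": {
  "rows": [
    [[0,0,0,0],[0,0,0,0],[0,0,0,0],[0,0,0,0],[0,0,0,0]]
  ],
  "fingers": 1
}}

```text
t: 5.72
eef_pos: [0.489, -0.1242, 0.0391]
ee_rot: [[0.968, -0.25, 0.0], [-0.25, -0.968, -0.0], [0.0, 0.0, -1.0]]
force: [0.6, 0.4, 0.9]
opening: 1.001
grip_force: 0.0
```

>>> {"op": "arm_command", "data": {
  "rows": [
    [[0,0,-0.02,0],[0,0,-0.035,0],[0,0,-0.04,0],[0,0,-0.04,0],[0,0,-0.04,0],[0,0,-0.04,0],[0,0,0,0]]
  ]
}}

```text
t: 6.3
eef_pos: [0.4909, -0.1248, 0.2618]
ee_rot: [[0.968, -0.25, 0.011], [-0.25, -0.968, -0.004], [0.011, 0.001, -1.0]]
force: [0.2, 0.1, 1.3]
opening: 0.999
grip_force: 0.0
```

Run:
```python
from h import *
M=model('wrist'); save('wrist','w2')
for n,z in [('knob_head',.058),('hood_tongue',.102)]:
    for a in spotter.place_of('wrist',n)[:3]: print(n,np.round(a['position']),round(a['confidence'],2),at_z('wrist',a['position'],z,M).round(4))
go((.562,.2145,.20),-15)
```

```text
knob_head [313. 210.] 0.96 [ 0.4919 -0.1216  0.058 ]
knob_head [102. 462.] 0.93 [0.2212 0.2493 0.058 ]
t 6.45 tcp [ 0.4889 -0.1241  0.2536] yaw -14.47 shift [-0.0137 -0.3461  0.0726] turn 0.53
```

>>> {"op": "arm_command", "data": {
  "rows": [
    [[-0.006,-0.037,0,0],[-0.006,-0.038,0,0],[-0.006,-0.038,0,0],[-0.006,-0.038,0,0],[-0.006,-0.038,0,0],[-0.006,-0.038,0,0],[-0.006,-0.038,0,0],[-0.006,-0.038,0,0]]
  ]
}}

```text
t: 7.12
eef_pos: [0.5176, 0.1831, 0.2521]
ee_rot: [[0.968, -0.25, -0.003], [-0.25, -0.968, -0.001], [-0.003, 0.002, -1.0]]
force: [0.6, -0.7, 0.3]
opening: 0.996
grip_force: 0.0
```

>>> {"op": "arm_command", "data": {
  "rows": [
    [[0,-0.022,0,0],[0,-0.021,0,0],[0,0,0,0],[0,0,0,0]]
  ]
}}

```text
t: 7.45
eef_pos: [0.5285, 0.2235, 0.2518]
ee_rot: [[0.969, -0.248, -0.003], [-0.248, -0.969, -0.001], [-0.003, 0.002, -1.0]]
force: [-0.2, -1.3, -0.6]
opening: 1.003
grip_force: 0.0
```

Run:
```python
from h import *
M=model('wrist'); f=save('wrist','w3')
for n,z in [('hood_tongue',.102),('index_mark',.065),('dial_grip',.084),('hood_hinge',.06),('reference_unit',0)]:
    for a in spotter.place_of('wrist',n)[:2]: print(n,np.round(a['position']),round(a['confidence'],2),at_z('wrist',a['position'],z,M).round(4))
go((.562,.2145,.102),-15)
g=f[...,::-1].copy()
def draw(ox,oy,yaw,col):
    c,s=np.cos(yaw),np.sin(yaw)
    W=lambda x,y,z:(ox+c*x-s*y,oy+s*x+c*y,z)
    q=proj('wrist',[W(-.1,.08,.06),W(.1,.08,.06),W(.1,-.08,.06),W(-.1,-.08,.06)],M)
    cv2.polylines(g,[q.astype(np.int32)],True,col,1)
    for p in proj('wrist',[W(-.086,0,.102),W(.01,0,.06),W(-.036,0,.065)],M): cv2.circle(g,tuple(int(v) for v in p),3,col,-1)
draw(.645,.192,np.radians(-15),(0,0,255)); cv2.imwrite('pics/w3.png',g)
```

```text
hood_tongue [315. 180.] 0.79 [0.5644 0.2145 0.102 ]
hood_hinge [503.  24.] 0.66 [0.6485 0.0241 0.06  ]
reference_unit [315.  89.] 0.93 [0.6452 0.1944 0.    ]
t 7.75 tcp [0.529  0.2222 0.254 ] yaw -14.52 shift [ 0.0339 -0.0008  0.1709] turn 0.48
```

View pics/w3.png

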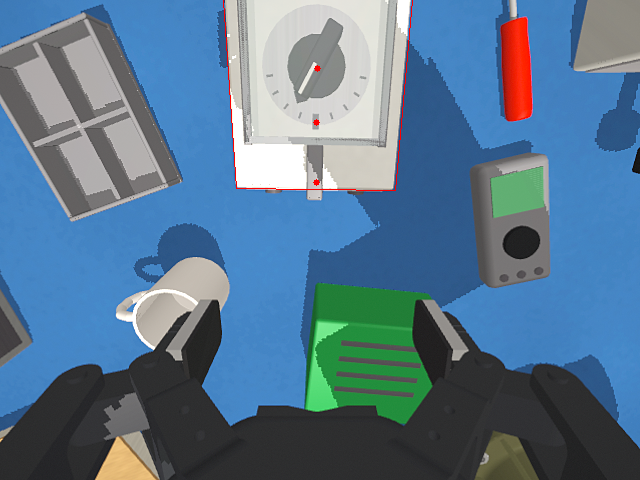

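The wrist view shows the overlay fitting the unit's edges and the tongue (315,182), mark (316,122) and dial axis (317,68). The dial is roughly 30° clockwise. Now grip the tongue.

>>> {"op": "arm_command", "data": {
  "rows": [
    [[0.017,0,0.02,0.5],[0.017,0,0.03,0],[0,0,0.035,0],[0,0,0.035,0],[0,0,0.03,0],[0,0,0.021,0],[0,0,0,0]]
  ]
}}

```text
t: 8.33
eef_pos: [0.5598, 0.2132, 0.0785]
ee_rot: [[0.966, -0.259, -0.007], [-0.259, -0.966, -0.002], [-0.006, 0.004, -1.0]]
force: [0.0, -0.3, -1.3]
opening: 1.001
grip_force: 0.0
```

>>> {"op": "arm_command", "data": {
  "rows": [
    [[0,0,0,0],[0,0,0,0],[0,0,0,0],[0,0,0,0],[0,0,0,0],[0,0,0,0],[0,0,0,0],[0,0,0,0]]
  ],
  "fingers": -1,
  "newtons": 25
}}

```text
t: 9.0
eef_pos: [0.5627, 0.2164, 0.0841]
ee_rot: [[0.966, -0.258, 0.004], [-0.258, -0.966, 0.004], [0.003, -0.004, -1.0]]
force: [5.1, 15.5, 0.6]
opening: 0.156
grip_force: 29.4
```

Run:
```python
from h import *
s=telemetry.state(); print(s['opening'],s['grip_force'],s['force'],s['eef_pos'])
r=np.hypot(.181,.042);a0=np.arctan2(.042,.181)
# equal-angle waypoints, shifts in tool x, z
th=np.linspace(0,1.4,25); X=-r*np.cos(a0+th); Z=r*np.sin(a0+th)
print(np.c_[th[1:],np.diff(X),-np.diff(Z)].round(4).tolist())
```

```text
0.1563822985376159 29.390635192394257 [ 5.06814066 15.46616642  0.59160024] [0.56273295 0.21642077 0.08414605]
[[0.0583, 0.0028, -0.0105], [0.1167, 0.0034, -0.0103], [0.175, 0.004, -0.0101], [0.2333, 0.0045, -0.0098], [0.2917, 0.0051, -0.0096], [0.35, 0.0057, -0.0092], [0.4083, 0.0062, -0.0089], [0.4667, 0.0067, -0.0085], [0.525, 0.0072, -0.0081], [0.5833, 0.0076, -0.0077], [0.6417, 0.0081, -0.0072], [0.7, 0.0085, -0.0067], [0.7583, 0.0089, -0.0062], [0.8167, 0.0092, -0.0057], [0.875, 0.0095, -0.0052], [0.9333, 0.0098, -0.0046], [0.9917, 0.0101, -0.004], [1.05, 0.0103, -0.0034], [1.1083, 0.0105, -0.0028], [1.1667, 0.0106, -0.0022], [1.225, 0.0107, -0.0016], [1.2833, 0.0108, -0.001], [1.3417, 0.0108, -0.0003], [1.4, 0.0108, 0.0003]]
```

Tongue gripped (13 mm opening). Relieve the ~2 mm sideways offset and swing along the arc.

>>> {"op": "arm_command", "data": {
  "rows": [
    [[0.0028,-0.002,-0.0105,0],[0.0034,0,-0.0103,0],[0.004,0,-0.0101,0],[0.0045,0,-0.0098,0],[0.0051,0,-0.0096,0],[0.0057,0,-0.0092,0],[0.0062,0,-0.0089,0],[0.0067,0,-0.0085,0]]
  ]
}}

```text
t: 9.67
eef_pos: [0.5999, 0.2063, 0.161]
ee_rot: [[0.966, -0.258, 0.0], [-0.258, -0.966, 0.0], [-0.0, -0.0, -1.0]]
force: [1.4, 5.1, -3.6]
opening: 0.16
grip_force: 29.6
```

>>> {"op": "arm_command", "data": {
  "rows": [
    [[0.0072,0,-0.0081,0],[0.0076,0,-0.0077,0],[0.0081,0,-0.0072,0],[0.0085,0,-0.0067,0],[0.0089,0,-0.0062,0],[0.0092,0,-0.0057,0],[0.0095,0,-0.0052,0],[0.0098,0,-0.0046,0]]
  ]
}}

```text
t: 10.33
eef_pos: [0.6663, 0.1881, 0.2122]
ee_rot: [[0.966, -0.258, -0.001], [-0.258, -0.966, -0.0], [-0.001, 0.0, -1.0]]
force: [-1.2, 1.6, -1.5]
opening: 0.157
grip_force: 31.7
```

>>> {"op": "arm_command", "data": {
  "rows": [
    [[0.0101,0,-0.004,0],[0.0103,0,-0.0034,0],[0.0105,0,-0.0028,0],[0.0106,0,-0.0022,0],[0.0107,0,-0.0016,0],[0.0108,0,-0.001,0],[0.0108,0,-0.0003,0],[0.0108,0,0.0003,0]]
  ]
}}

```text
t: 11.0
eef_pos: [0.7481, 0.1656, 0.2274]
ee_rot: [[0.966, -0.259, -0.0], [-0.259, -0.966, -0.001], [-0.0, 0.001, -1.0]]
force: [-2.5, -1.4, 1.8]
opening: 0.157
grip_force: 35.4
```

Run:
```python
from h import *
s=telemetry.state(); print(s['opening'],s['grip_force'],s['force'],s['eef_pos'])
f=save('side','s2'); cv2.imwrite('pics/s2.png',cv2.resize(f[150:420,150:470,::-1],None,fx=2,fy=2))
```

```text
0.1565806721654674 35.36942481994629 [-2.51476424 -1.42056884  1.81252937] [0.74808033 0.16558802 0.22743495]
```

View pics/s2.png

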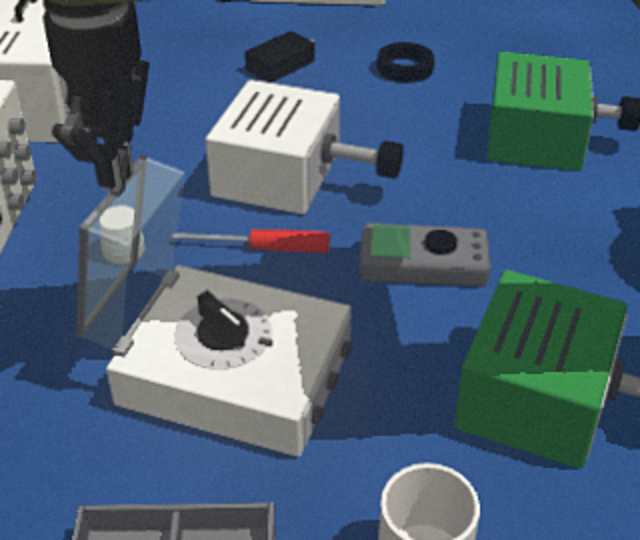

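The picture shows the hood near vertical, held at crop (120,185), with the knob out and the dial uncovered at crop (222,325). Release it so it falls back.

>>> {"op": "arm_command", "data": {
  "rows": [
    [[0,0,0,0],[0,0,0,0],[0,0,0,0],[0,0,0,0],[0,0,-0.01,0],[0,0,-0.02,0],[0,0,-0.03,0],[0,0,-0.03,0]]
  ],
  "fingers": 1
}}

```text
t: 11.72
eef_pos: [0.7471, 0.1667, 0.3181]
ee_rot: [[0.966, -0.258, -0.001], [-0.258, -0.966, -0.0], [-0.001, 0.0, -1.0]]
force: [0.4, -0.7, 0.7]
opening: 0.996
grip_force: 0.0
```

>>> {"op": "arm_command", "data": {
  "rows": [
    [[-0.03,0,0,0],[-0.03,0,0,0],[-0.03,0,0,0],[-0.03,0,0,0],[-0.02,0,0,0],[0,0,0,0],[0,0,0,0],[0,0,0,0]]
  ]
}}

```text
t: 12.38
eef_pos: [0.6165, 0.2019, 0.3172]
ee_rot: [[0.966, -0.258, 0.001], [-0.258, -0.966, 0.0], [0.001, -0.0, -1.0]]
force: [-0.5, -0.2, -0.6]
opening: 1.003
grip_force: 0.0
```

Run:
```python
from h import *
M=model('wrist'); f=save('wrist','w4')
for n,z in [('index_mark',.065),('dial_grip',.084),('hood_hinge',.06)]:
    for a in spotter.place_of('wrist',n)[:2]: print(n,np.round(a['position']),round(a['confidence'],2),at_z('wrist',a['position'],z,M).round(4))
c=proj('wrist',[(.6547,.1894,.094)],M); print(c)
go((.6547,.1894,.084),-15)
w=f[...,::-1]; s=vision.grab_frame('side')[...,::-1]; t=vision.grab_frame('top')[...,::-1]
a=cv2.resize(s[200:400,170:370],(400,400)); cv2.imwrite('pics/m4.png',np.hstack([w[:400,120:520],a]))
```

```text
index_mark [312. 199.] 0.83 [0.6176 0.2062 0.065 ]
dial_grip [314. 165.] 0.95 [0.6575 0.1929 0.084 ]
hood_hinge [321.  84.] 0.76 [0.7377 0.1644 0.06  ]
[[318.19935082 167.4512454 ]]
t 12.58 tcp [0.6167 0.2017 0.316 ] yaw -14.99 shift [0.0401 0.002  0.251 ] turn 0.01
```

View pics/m4.png

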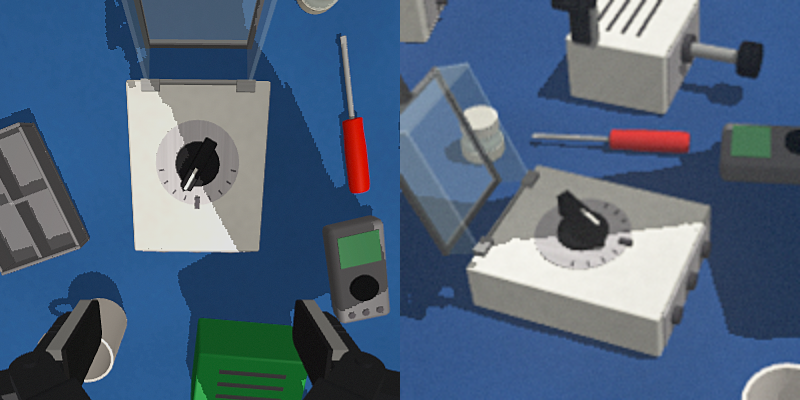

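The left half shows the hood tipped back past the hinge at (190,85) and the bar running (212,140)→(182,192), about 30° clockwise of the mark at (197,202). In the right half the hood leans back on its stop and the knob is out. I'll take the bar with the tool turned 30°.

>>> {"op": "arm_command", "data": {
  "rows": [
    [[0.0135,0,0,0],[0.0135,0,0,0],[0.0135,0,0.015,0],[0,0,0.03,6],[0,0,0.03,6],[0,0,0.03,6],[0,0,0.03,6],[0,0,0.03,6]]
  ]
}}

```text
t: 13.35
eef_pos: [0.6565, 0.1849, 0.1498]
ee_rot: [[0.718, -0.696, -0.002], [-0.696, -0.718, 0.009], [-0.008, -0.005, -1.0]]
force: [0.1, 0.3, -0.4]
opening: 1.002
grip_force: 0.0
```

>>> {"op": "arm_command", "data": {
  "rows": [
    [[0,0,0.03,0],[0,0,0.02,0],[0,0,0.015,0],[0,0,0.01,0],[0,0,0.006,0],[0,0,0,0]]
  ]
}}

```text
t: 13.85
eef_pos: [0.6565, 0.1846, 0.0693]
ee_rot: [[0.718, -0.696, -0.003], [-0.696, -0.718, 0.009], [-0.008, -0.004, -1.0]]
force: [-0.4, -0.1, -0.0]
opening: 1.002
grip_force: 0.0
```

>>> {"op": "arm_command", "data": {
  "rows": [
    [[0,0,0,0],[0,0,0,0],[0,0,0,0],[0,0,0,0],[0,0,0,0],[0,0,0,0],[0,0,0,0],[0,0,0,0]]
  ],
  "fingers": -1,
  "newtons": 30
}}

```text
t: 14.52
eef_pos: [0.6592, 0.1873, 0.0715]
ee_rot: [[0.719, -0.695, 0.007], [-0.695, -0.719, 0.014], [-0.005, -0.015, -1.0]]
force: [24.0, 18.3, -8.8]
opening: 0.154
grip_force: 36.0
```

Run:
```python
from h import *
s=telemetry.state(); print(s['opening'],s['grip_force'],s['force'],s['wrist_torque']); go((.6547,.1894,.089),-15)
```

```text
0.15437261074164554 35.956374406814575 [24.02307542 18.33490727 -8.77632244] [ 2.79697623 -3.65791351 -0.18675536]
t 14.52 tcp [0.6592 0.1873 0.0715] yaw -44.05 shift [-0.0047  0.0017  0.0015] turn -29.05
```

Bar gripped but about 5 mm off axis. Re-centre and re-grip before turning.

>>> {"op": "arm_command", "data": {
  "rows": [
    [[0,-0.004,0,0],[0,0,0,0],[0,0,0,0],[-0.005,0,0,0],[0,0,0,0]]
  ],
  "fingers": 0
}}

```text
t: 14.93
eef_pos: [0.6556, 0.1893, 0.0703]
ee_rot: [[0.721, -0.693, -0.003], [-0.693, -0.721, 0.012], [-0.011, -0.006, -1.0]]
force: [0.2, 1.1, 0.0]
opening: 0.501
grip_force: 0.0
```

>>> {"op": "arm_command", "data": {
  "rows": [
    [[0,0,0,0],[0,0,0,0],[0,0,0,0],[0,0,0,0],[0,0,0,0],[0,0,0,0]]
  ],
  "fingers": -1
}}

```text
t: 15.43
eef_pos: [0.6571, 0.19, 0.0709]
ee_rot: [[0.721, -0.693, 0.0], [-0.693, -0.721, 0.013], [-0.009, -0.01, -1.0]]
force: [7.3, 6.8, -2.0]
opening: 0.155
grip_force: 34.1
```

>>> {"op": "arm_command", "data": {
  "rows": [
    [[0,0,0,-5],[0,0,0,-5],[0,0,0,-5],[0,0,0,-5],[0,0,0,-5],[0,0,0,-5],[0,0,0,0],[0,0,0,0]]
  ]
}}

```text
t: 16.1
eef_pos: [0.6574, 0.1904, 0.0709]
ee_rot: [[0.971, -0.239, 0.001], [-0.239, -0.971, 0.014], [-0.002, -0.014, -1.0]]
force: [10.0, 9.7, -2.6]
opening: 0.153
grip_force: 33.9
```

Run:
```python
from h import *
s=telemetry.state(); print(s['opening'],s['grip_force'],s['force'],s['wrist_torque']); go((.6547,.1894,.089),-15)
```

```text
0.15279487683437692 33.87959897518158 [10.0200958   9.66508708 -2.57669775] [ 1.12103127 -1.45980119  0.0763741 ]
t 16.1 tcp [0.6574 0.1904 0.0709] yaw -13.81 shift [-0.0024  0.0016  0.0009] turn 1.19
```

Within about 1°; add 1° back, release, rise and look.

>>> {"op": "arm_command", "data": {
  "rows": [
    [[0,0,0,1],[0,0,0,0],[0,0,0,0]]
  ]
}}

```text
t: 16.35
eef_pos: [0.6573, 0.1904, 0.0709]
ee_rot: [[0.967, -0.256, 0.001], [-0.256, -0.966, 0.014], [-0.002, -0.014, -1.0]]
force: [10.2, 9.5, -2.5]
opening: 0.16
grip_force: 33.9
```

>>> {"op": "arm_command", "data": {
  "rows": [
    [[0,0,0,0],[0,0,0,0],[0,0,0,0],[0,0,0,0],[0,0,-0.02,0],[0,0,-0.04,0],[0,0,-0.04,0],[0,0,-0.04,0]]
  ],
  "fingers": 1
}}

```text
t: 17.02
eef_pos: [0.6562, 0.1872, 0.212]
ee_rot: [[0.966, -0.257, -0.003], [-0.257, -0.966, 0.012], [-0.006, -0.01, -1.0]]
force: [-0.2, -0.6, 0.8]
opening: 1.0
grip_force: 0.0
```

>>> {"op": "arm_command", "data": {
  "rows": [
    [[-0.02,0,-0.03,0],[-0.02,0,-0.03,0],[0,0,-0.03,0],[0,0,0,0],[0,0,0,0]]
  ]
}}

```text
t: 17.43
eef_pos: [0.6184, 0.1967, 0.3026]
ee_rot: [[0.966, -0.257, 0.001], [-0.257, -0.966, 0.013], [-0.002, -0.012, -1.0]]
force: [0.5, 1.1, -0.9]
opening: 0.999
grip_force: 0.0
```

Run:
```python
from h import *
M=model('wrist'); w=save('wrist','w5')[...,::-1]
for n,z in [('index_mark',.065),('dial_grip',.084)]:
    for a in spotter.place_of('wrist',n)[:1]: print(n,np.round(a['position']),round(a['confidence'],2),at_z('wrist',a['position'],z,M).round(4))
s=vision.grab_frame('side')[...,::-1]
for a in spotter.place_of('side','knob_head')[:3]: print(a)
a=cv2.resize(s[200:400,170:370],(400,400)); cv2.imwrite('pics/m5.png',np.hstack([w[:400,120:520],a]))
go((.48,-.122,.20),-14.5)
```

```text
index_mark [311. 204.] 0.66 [0.6163 0.2062 0.065 ]
dial_grip [315. 169.] 0.82 [0.6563 0.1906 0.084 ]
{'position': [345.8, 229.8], 'confidence': 0.83}
{'position': [484.5, 348.2], 'confidence': 0.6}
{'position': [463.7, 208.8], 'confidence': 0.54}
t 17.68 tcp [0.6181 0.1965 0.2991] yaw -14.89 shift [-0.0507  0.3444  0.1151] turn -0.39
```

View pics/m5.png

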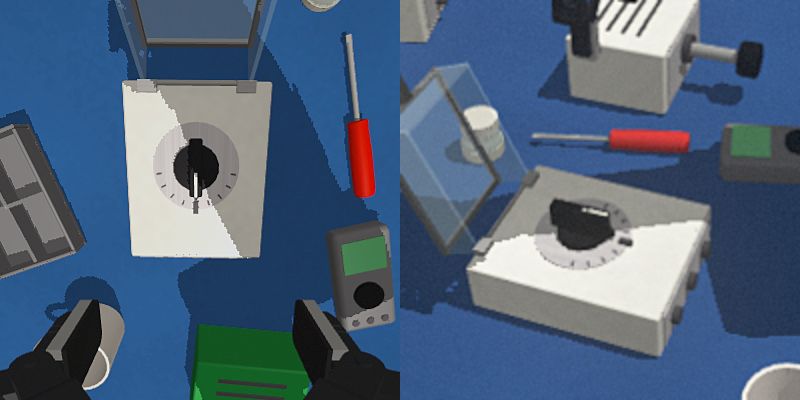

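The pointer's white line (196,185) lies on the index mark (196,205), and the hood stands open on its stop. Back to the knob, which is still out.

>>> {"op": "arm_command", "data": {
  "rows": [
    [[-0.005,0.038,0,0],[-0.005,0.038,0,0],[-0.005,0.038,0,0],[-0.005,0.038,0,0],[-0.005,0.038,0,0],[-0.005,0.038,0,0],[-0.005,0.038,0,0],[-0.005,0.038,0,0]]
  ]
}}

```text
t: 18.35
eef_pos: [0.5003, -0.0883, 0.2968]
ee_rot: [[0.966, -0.257, -0.003], [-0.257, -0.966, 0.012], [-0.006, -0.011, -1.0]]
force: [0.8, -0.9, 0.3]
opening: 1.0
grip_force: 0.0
```

>>> {"op": "arm_command", "data": {
  "rows": [
    [[0,0.02,0,0],[0,0.019,0,-0.4],[0,0,0.03,0],[0,0,0.035,0],[0,0,0,0],[0,0,0,0]]
  ]
}}

```text
t: 18.85
eef_pos: [0.4908, -0.1236, 0.2313]
ee_rot: [[0.968, -0.25, -0.006], [-0.25, -0.968, 0.013], [-0.009, -0.011, -1.0]]
force: [0.3, -0.6, 0.6]
opening: 1.002
grip_force: 0.0
```

Run:
```python
from h import *
M=model('wrist'); save('wrist','w6')
for a in spotter.place_of('wrist','knob_head')[:3]: print(np.round(a['position']),round(a['confidence'],2),at_z('wrist',a['position'],.058,M).round(4))
go((.4905,-.1235,.058),-14.5)
```

```text
[319. 214.] 0.92 [ 0.4896 -0.124   0.058 ]
[486. 432.] 0.87 [ 0.1717 -0.2552  0.058 ]
[100. 474.] 0.52 [0.2192 0.2422 0.058 ]
t 18.95 tcp [ 0.492  -0.1238  0.2338] yaw -14.46 shift [-0.0008  0.0022  0.1948] turn 0.04
```

>>> {"op": "arm_command", "data": {
  "rows": [
    [[-0.001,0.002,0.035,0],[0,0,0.035,0],[0,0,0.035,0],[0,0,0.035,0],[0,0,0.03,0],[0,0,0.015,0],[0,0,0.01,0],[0,0,0,0]]
  ]
}}

```text
t: 19.62
eef_pos: [0.4897, -0.1231, 0.0367]
ee_rot: [[0.968, -0.25, -0.003], [-0.25, -0.968, 0.012], [-0.006, -0.011, -1.0]]
force: [0.5, 1.4, 0.3]
opening: 0.999
grip_force: 0.0
```

>>> {"op": "arm_command", "data": {
  "rows": [
    [[0,0,0,0],[0,0,0,0],[0,0,0,0],[0,0,0,0],[0,0,0,0],[0,0,0,0],[0,0,0,0],[0,0,0,0]]
  ],
  "fingers": -1,
  "newtons": 40
}}

```text
t: 20.28
eef_pos: [0.4903, -0.1228, 0.0387]
ee_rot: [[0.968, -0.25, 0.0], [-0.25, -0.968, 0.012], [-0.003, -0.012, -1.0]]
force: [-1.1, 6.3, 10.9]
opening: 0.526
grip_force: 39.2
```

>>> {"op": "arm_command", "data": {
  "rows": [
    [[0.004,0,0,0],[0.004,0,0,0],[0.004,0,0,0],[0.004,0,0,0],[0.004,0,0,0],[0.004,0,0,0],[0.004,0,0,0],[0.003,0,0,0]]
  ]
}}

```text
t: 20.95
eef_pos: [0.5196, -0.1301, 0.0384]
ee_rot: [[0.968, -0.25, -0.003], [-0.25, -0.968, 0.013], [-0.006, -0.012, -1.0]]
force: [-27.1, 13.7, 30.6]
opening: 0.526
grip_force: 42.1
```

>>> {"op": "arm_command", "data": {
  "rows": [
    [[0,0,0,0],[0,0,0,0],[0,0,0,0],[0,0,0,0]]
  ]
}}

```text
t: 21.28
eef_pos: [0.5195, -0.1301, 0.0387]
ee_rot: [[0.968, -0.25, -0.002], [-0.25, -0.968, 0.013], [-0.005, -0.012, -1.0]]
force: [-8.9, 9.5, 17.1]
opening: 0.526
grip_force: 41.1
```

>>> {"op": "arm_command", "data": {
  "rows": [
    [[0,0,0,0],[0,0,0,0],[0,0,0,0],[0,0,0,0],[0,0,0,0]]
  ],
  "fingers": 1
}}

```text
t: 21.7
eef_pos: [0.5194, -0.131, 0.037]
ee_rot: [[0.968, -0.25, -0.002], [-0.25, -0.968, 0.012], [-0.005, -0.011, -1.0]]
force: [-0.5, 0.7, -0.8]
opening: 0.997
grip_force: 0.0
```

>>> {"op": "arm_command", "data": {
  "rows": [
    [[0,0,-0.02,0],[0,0,-0.035,0],[0,0,-0.04,0],[0,0,-0.04,0],[0,0,-0.04,0],[-0.02,0,-0.03,0],[-0.02,0,0,0],[0,0,0,0]]
  ]
}}

```text
t: 22.37
eef_pos: [0.4797, -0.1229, 0.2441]
ee_rot: [[0.968, -0.25, 0.0], [-0.25, -0.968, 0.011], [-0.002, -0.011, -1.0]]
force: [-0.1, 0.7, -0.9]
opening: 0.998
grip_force: 0.0
```

Run:
```python
from h import *
M=model('wrist'); w=save('wrist','w7')
for a in spotter.place_of('wrist','knob_head')[:3]: print(np.round(a['position']),round(a['confidence'],2),at_z('wrist',a['position'],.058,M).round(4))
s=save('side','s7'); cv2.imwrite('pics/m7.png',cv2.resize(s[150:420,150:470,::-1],None,fx=2,fy=2)); print(telemetry.state()['force'],telemetry.state()['t'])
```

```text
[100. 463.] 0.89 [0.2167 0.2456 0.058 ]
[484. 422.] 0.7 [ 0.1656 -0.257   0.058 ]
[222. 250.] 0.7 [ 0.4643 -0.0148  0.058 ]
[0.12538735 0.17637658 0.42383711] 22.5167
```

View pics/m7.png

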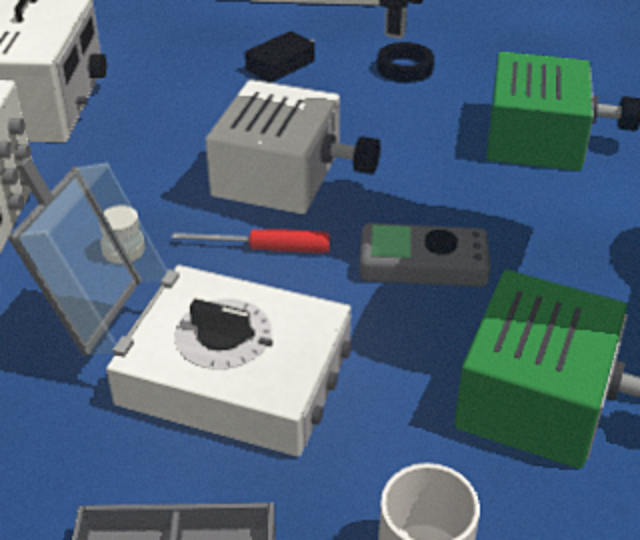

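The knob is in (head at crop (367,155), stem short, back at the starting position), the hood is open on its stop, the dial is on its mark, and the arm is clear.

```bash
python3 -c "
from plant import env; print(env.sign_off())"
```

```text
the job is handed in; nothing more can be done
None
```

I handed the job in at about 22.5 s of the 72 s: the last pictures show the knob pushed back in after being on, the hood open on its stop, the dial on its mark and the bystanders undisturbed, but sign-off returned no verdict.

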